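Tighten the classroom glue press until its tab pops out

ROBOT

A 6-joint arm with a two-finger parallel gripper is mounted at the origin on the work surface. World frame = base frame: x ahead of the robot, y to its left, z up, the work surface at z = 0. Lengths are in mm, angles in rad, forces in N, time in s.
With the tool pointing down it reaches from about 350 to 775 mm from the base axis. Payload 7.3 kg.
Tool frame: the origin (TCP) lies between the finger pads; the fingertips stand 25 mm ahead of it and the grasp point (between the pads) lies 6 mm ahead of it; z points along the fingers, y is the line along which they close (so a half turn about z gives the same grasp; the last joint's range is limited). The gripper opens to 92 mm and grips with 3 to 60 N. Pads are 19 mm wide; open, the fingers measure 130 mm over their backs; the gripper's body (75 mm by 190 mm) begins 47 mm behind the grasp point.
Start: joints at [-1.42, 0.342, 1.524, -0, 1.275, -0.146], TCP at [153.564, -502.056, 251.741] pointing down, gripper open.
Joint ranges: [-2.53, 2.53], [-0.77, 2.02], [0.04, 2.7], [-1, 4.14], [0.28, 2.66], [-3.11, 3.11]. Speed limits (rad/s): [2.57, 2.57, 3.14, 3.14, 3.14, 3.14].

INTERFACE

Orientations are given as [roll, pitch, yaw] about the fixed x, y, z axes, in that order (R = Rz(yaw) Ry(pitch) Rx(roll)).
In Python, from plant import bot gives the robot as it stands.
- The arm moves only by the tool play_rows, never from a script. Its argument "commands" is a list of rows, each an object of numbers: "x", "y", "z": the shift along the tool's x, y, z in m; "twist": the turn about the tool's z in degrees. In form: [{"x": .., "y": .., "z": .., "twist": ..}, ...]. A call has exactly 8 rows; each row is the pose to reach, as a shift and turn from the pose commanded when the call began, along the tool's axes at that moment; what a row does not reach only later rows make up. A row lasts 1/10 s, in which the tool goes at most 50 mm and 8.59 degrees, less where a joint would pass 70% of its speed; a pose out of reach is approached as far as the arm can. A call with a gripper value outside its range is refused whole. "jaw" is the closure, from 0 (fully open) to 1 (shut), set as the call begins (left out, the last holds). The fingers move at their own pace and stop on an object; the grip force is fixed at half the most. Time passes only in rows, so rows that repeat a pose let the fingers close, or fill a call up. It gives the time, the measured TCP pose, the force, the opening and the grip force at its end, in the units of the state.
- bot.get_obs(): the state, without advancing time (a new reading comes with each control period).
- bot.capture(name): name is "scene" or "top" or "wrist"; returns a dict with "pixels" (384x512x3 uint8, red, green, blue), "fx", "fy", "cx", "cy" (pixels), "k1" (the pictures are not rectified: a ray, as slopes to the right and down, at radius r is drawn at 1 + k1 r^2 times it, then the intrinsics apply), "eye" and "rotation" of the camera in the world. Camera axes: x right, y down, z forward; pixel columns grow to the right and rows downward; lengths in mm; the calibration is good to about 2 mm. A picture is of the moment at which its call begins. There is no depth.
- bot.close_job(): hands the job in; it is judged then, once.
The state is a dict: "time": time; "joint_positions": joint angles; "dq": joint speeds; "tau": joint torques, N m; "tool_pos": TCP position; "tcp_rot": TCP orientation; "contact_force": force on the tool from outside, world axes, zero at the start; "moment": the same for the moment, N m; "grip_width": finger opening in mm; "finger_force": force on a finger pad.
Only numpy, scipy, OpenCV 4.12 (cv2) and the standard library are available. Lean on these libraries where they do the work, as an engineer would, in place of code of your own. Each camera call takes 0.05 s, during which the arm holds its last target. There are 200 camera calls.

TASK

Two small screw presses stand on the classroom table; one holds a pair of freshly glued boards, the other is empty. Turn the screw of the press with the boards clockwise until the metal tab has popped fully out of the end of its bridge, then stop there without forcing the screw on, and let go. Leave the empty press's screw as it is.

Things in the scene. Friction and masses are not known exactly. Their poses are not given: they have to be found in the camera images.
- press_grip (a point): centre of the T-bar (steel, 74 long, 14 wide, 24 mm high) on the screw of the press that holds two pale 200 x 120 mm boards; on the screw's axis, 185 mm above the table. x along the bar, z up; turns with the screw. Below it a 16 mm stem, then a bridge 200 x 50 mm, top at 130 mm (collars to 138), on two columns and a grey 160 x 200 mm base fixed to the table.
- press_screw (a joint): angle of that screw in rad, growing as the bar is turned clockwise seen from above (tightening). Starts at 0.5 to 0.85; the tab pops out at about 1.45 (all at once). Past 2.0 the boards are crushed; end stop at 2.4. It resists with 0.12 to 0.25 N m and stays where it is left.
- press_tab (a joint): how far the brass tab (30 mm wide, 7 mm thick) stands out of the end of that press's bridge, in m: 0 is in, flush with the bridge's end; 0.020 is fully out. It moves level, along the bridge, and is sprung: it springs out by itself when the screw is tight enough.
- spare_bar_end (a point): a point on the T-bar of the other, empty press (same size and shape, no boards in it, its tab always in), 30 mm along the bar from its screw's axis, 185 mm above the table. It is not to be turned.

How it is judged (in metres and radians):
At the end, for the whole second after the job is handed in: The tab of the press with the boards stands at least 16 mm out (20 mm is fully out), its screw has not been turned past 2.0 rad, about 30 degrees beyond where the tab pops out, and the empty press's bar end is within 12 mm of where it was (value of joint press_tab above 0.016 m and value of joint press_screw below 2 rad); the robot touches nothing.
It fails at once if the screw is forced on more than about 30 degrees beyond where the tab pops out (past 2.0 rad) (value of joint press_screw above 2 rad).
It fails at once if the empty press's screw is turned (its bar end moves more than 12 mm) (distance of spare_bar_end from where it was at the start of the episode above 0.012 m).
It also fails if it takes over 38 s, if anything falls off the work surface, if the arm or the gripper's body presses on something with over 40 N, if the wrist force passes 120 N, or if a joint passes its speed limit or range.

## Working session

There is one attempt and no reset: what is moved stays moved. The work goes in short steps, Python scripts to look and compute and a tool call to move; the robot and the scene stay as the last step left them, time stands still between calls to the robot, and variables do not carry over. Pictures are saved under pics/ and viewed, at most 10 in all, crops included, and the job is handed in when it is done.

Besides the shell and the picture viewer there is one more tool, called by a JSON object that holds its "name" and its "arguments", one argument or row to a line. play_rows: Moves the arm, as the interface text tells. Its arguments: {"type":"object","properties":{"commands":{"type":"array"},"jaw":{"type":"number"}},"required":["commands"]}

```bash
mkdir -p pics
cat > h.py <<'E'
import numpy as np,cv2,pickle
from plant import bot
def cap(n,f):
    c=bot.capture(n); cv2.imwrite(f'pics/{f}.png',c['pixels'][:,:,::-1]); pickle.dump(c,open(f'pics/{f}.pkl','wb')); return c
def ray(c,u,v):
    x,y=(u-c['cx'])/c['fx'],(v-c['cy'])/c['fy']; r=np.hypot(x,y); s=r
    for _ in range(20): s=r/(1+c['k1']*s*s)
    k=s/r if r>0 else 1
    return np.array(c['eye']),np.array(c['rotation'])@np.array([x*k,y*k,1])
def onz(c,u,v,z):
    e,d=ray(c,u,v); return e+d*(z-e[2])/d[2]
E
python3 - <<'E'
from h import *
a=cap('scene','s0');b=cap('top','t0')
cv2.imwrite('pics/st.png',cv2.resize(np.vstack([a['pixels'],b['pixels']])[:,:,::-1],(450,600)) ) if 0 else None
for c in(a,b):print(np.round(c['eye']),c['fx'],c['k1'])
print(bot.get_obs())
E
```

```text
[936. 596. 675.] 469.84342198740734 -0.08764528873257785
[ 451.   11. 1026.] 421.0516460969457 -0.021246402151987163
{'time': 0.1, 'joint_positions': array([-1.41999734e+00,  3.42637179e-01,  1.52490077e+00, -8.14066975e-06,
        1.27540028e+00, -1.46018811e-01]), 'dq': array([-0.00145018, -0.00240895, -0.00424626,  0.00102718,  0.0018085 ,
        0.00024932]), 'tau': array([ 1.31989764e-03, -4.32004952e+01, -2.44694245e+01,  7.18992669e-02,
        5.26598340e-02, -5.08831351e-05]), 'tool_pos': array([ 153.51218898, -501.71917906,  251.12990542]), 'tcp_rot': array([-3.14026026e+00, -1.88079826e-04,  2.96820045e-01]), 'contact_force': array([0.11452503, 0.68393268, 0.22752886]), 'moment': array([ 0.02523716,  0.01237944, -0.01141064]), 'finger_force': 0.0, 'grip_width': 91.64554476034542}
```

View pics/s0.png

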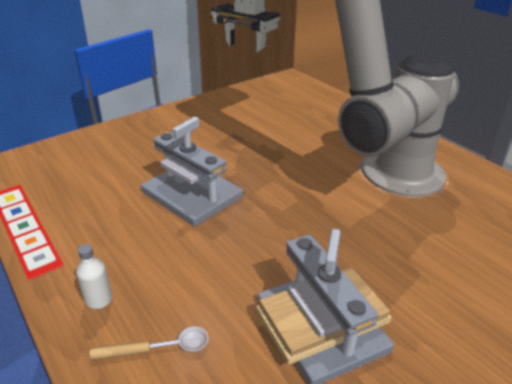

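View pics/t0.png

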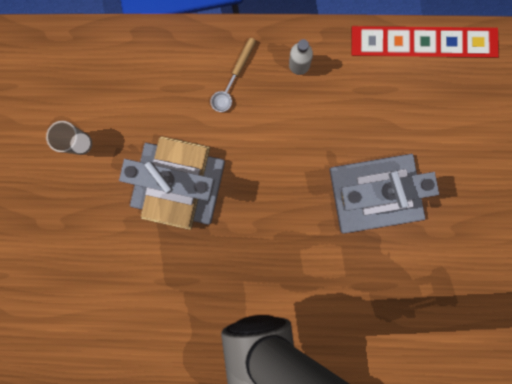

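The scene view shows the press with boards at about (325,300) and the empty one at (190,170). In the top view, the loaded press's bar is at about (157,177) and the empty press's bar at (402,190).

Run:
```python
from h import *
c=pickle.load(open('pics/t0.pkl','rb'));s=pickle.load(open('pics/s0.pkl','rb'))
hsv=cv2.cvtColor(c['pixels'],cv2.COLOR_RGB2HSV)
m=((hsv[:,:,1]<40)&(hsv[:,:,2]>150)).astype(np.uint8)
m[:, :125]=0;m[:,225:]=0;m[:130]=0;m[240:]=0
n,l,st,ce=cv2.connectedComponentsWithStats(m)
for i in range(1,n):
    if st[i,4]>15:
        p=np.argwhere(l==i)[:,::-1].astype(np.float32);r=cv2.minAreaRect(p);b=cv2.boxPoints(r)
        w=np.array([onz(c,*q,197)[:2] for q in b]);print(st[i],r);print(w.round(1),w.mean(0))
# bridge collars from top at z=138
for q in[(131,171),(202,187)]:print(onz(c,*q,138))
cv2.imwrite('pics/crop.png',np.hstack([cv2.resize(c['pixels'][120:240,110:240,::-1],None,fx=3,fy=3,interpolation=2),cv2.resize(s['pixels'][220:340,250:380,::-1],None,fx=3,fy=3,interpolation=2)]))
```

```text
Traceback (most recent call last):
  File "h.py", line 11, in onz
    e,d=ray(c,u,v); return e+d*(z-e[2])/d[2]
                                        ~^^^
IndexError: invalid index to scalar variable.
```

```bash
sed -i "s/np.array(c\['rotation'\])@/R.from_euler('xyz',c['rotation']).as_matrix()@/; 1a from scipy.spatial.transform import Rotation as R" h.py
python3 - <<'E'
from h import *
c=pickle.load(open('pics/t0.pkl','rb'));s=pickle.load(open('pics/s0.pkl','rb'))
print(c['rotation'],s['rotation'])
hsv=cv2.cvtColor(c['pixels'],cv2.COLOR_RGB2HSV)
m=((hsv[:,:,1]<40)&(hsv[:,:,2]>150)).astype(np.uint8)
m[:, :125]=0;m[:,225:]=0;m[:130]=0;m[240:]=0
n,l,st,ce=cv2.connectedComponentsWithStats(m)
for i in range(1,n):
    if st[i,4]>15:
        p=np.argwhere(l==i)[:,::-1].astype(np.float32);r=cv2.minAreaRect(p);b=cv2.boxPoints(r)
        w=np.array([onz(c,*q,197)[:2] for q in b]);print(st[i],r);print(w.round(1),w.mean(0))
# bridge collars from top at z=138
for q in[(131,171),(202,187)]:print(onz(c,*q,138))
cv2.imwrite('pics/crop.png',np.hstack([cv2.resize(c['pixels'][120:240,110:240,::-1],None,fx=3,fy=3,interpolation=2),cv2.resize(s['pixels'][220:340,250:380,::-1],None,fx=3,fy=3,interpolation=2)]))
E
```

```text
[-3.09136231  0.03089261 -1.55164627] [-2.1964953   0.00539224  2.52008352]
[153 159  42  12 129] ((173.4764862060547, 164.6058807373047), (41.976043701171875, 3.579353094100952), 12.52880859375)
[[547.6 248.7]
 [554.7 247.4]
 [537.7 164.5]
 [530.7 165.9]] [542.65139756 206.59679219]
[125 162  67  43 898] ((158.77069091796875, 189.50509643554688), (66.36491394042969, 29.258466720581055), 40.36453628540039)
[[511.9 305.3]
 [557.2 268.5]
 [473.2 164.4]
 [428.4 200.9]] [492.68280361 234.79373081]
[534.01469913 311.76777196 138.        ]
[502.33418693 157.98810993 138.        ]
```

View pics/crop.png

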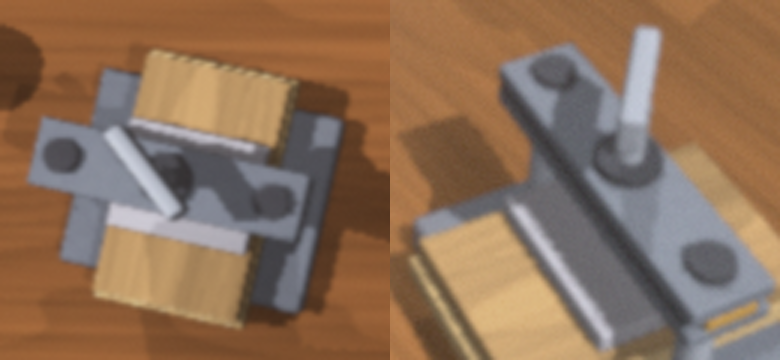

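The crops show the bar running from (112,128) to (178,214) in the left crop. The brass tab is flush in the bridge's end, at about scene (365,325). Next I work out the bar's pose.

Run:
```python
from h import *
c=pickle.load(open('pics/t0.pkl','rb'));s=pickle.load(open('pics/s0.pkl','rb'))
a=onz(c,110+112/3,120+130/3,197);b=onz(c,110+176/3,120+214/3,197);d=b-a
print(a,b,(a+b)/2,np.hypot(*d[:2]),np.degrees(np.arctan2(d[1],d[0])))
# bridge centre
k=(onz(c,131,171,138)+onz(c,202,187,138))/2;print(k)
# scene bar top ends
a=onz(s,250+260/3,220+30/3,197);b=onz(s,250+235/3,220+125/3,197);print(a,b,(a+b)/2)
t=(onz(s,250+345/3,220+315/3,123));print('tab',t)
p=np.array([153.5,-501.7]);th=np.radians(np.degrees(0.2968))
print(th)
```

```text
[544.38902339 259.2286383  197.        ] [489.17114468 214.54005642 197.        ] [516.78008403 236.88434736 197.        ] 71.0357901403667 -141.0162816223238
[518.17444303 234.87794095 138.        ]
[493.98873334 222.97693824 197.        ] [553.78338548 266.65142775 197.        ] [523.88605941 244.81418299 197.        ]
tab [542.93325266 343.44890723 123.        ]
0.29680000000000006
```

{"name": "play_rows", "arguments": {
  "commands": [
    {"x": 0.02, "y": -0.014, "z": -0.02, "twist": 0},
    {"x": 0.05, "y": -0.035, "z": -0.04, "twist": 0},
    {"x": 0.09, "y": -0.062, "z": -0.05, "twist": 0},
    {"x": 0.13, "y": -0.09, "z": -0.05, "twist": 0},
    {"x": 0.17, "y": -0.118, "z": -0.05, "twist": 0},
    {"x": 0.21, "y": -0.145, "z": -0.05, "twist": 0},
    {"x": 0.25, "y": -0.173, "z": -0.05, "twist": 0},
    {"x": 0.275, "y": -0.19, "z": -0.05, "twist": 0}
  ],
  "jaw": 0
}}

```text
time: 0.9
tool_pos: [362.1, -237.2, 301.6]
tcp_rot: [-3.141, -0.0, 0.299]
contact_force: [-0.3, -1.0, 0.9]
grip_width: 92.0
finger_force: 0.0
```

{"name": "play_rows", "arguments": {
  "commands": [
    {"x": 0.015, "y": -0.021, "z": 0, "twist": -2},
    {"x": 0.038, "y": -0.054, "z": 0, "twist": -5},
    {"x": 0.062, "y": -0.087, "z": 0, "twist": -8},
    {"x": 0.085, "y": -0.12, "z": 0, "twist": -11},
    {"x": 0.108, "y": -0.153, "z": 0, "twist": -14},
    {"x": 0.131, "y": -0.186, "z": 0, "twist": -17},
    {"x": 0.154, "y": -0.219, "z": 0, "twist": -20},
    {"x": 0.17, "y": -0.241, "z": 0, "twist": -22}
  ]
}}

```text
time: 1.7
tool_pos: [453.2, 42.6, 301.4]
tcp_rot: [-3.141, 0.0, 0.684]
contact_force: [-0.0, -0.8, -0.1]
grip_width: 91.7
finger_force: 0.0
```

{"name": "play_rows", "arguments": {
  "commands": [
    {"x": 0.015, "y": -0.01, "z": 0, "twist": 0},
    {"x": 0.045, "y": -0.029, "z": 0, "twist": 0},
    {"x": 0.08, "y": -0.051, "z": 0, "twist": 0},
    {"x": 0.115, "y": -0.073, "z": 0, "twist": 0},
    {"x": 0.145, "y": -0.092, "z": 0, "twist": 0},
    {"x": 0.165, "y": -0.105, "z": 0, "twist": 0},
    {"x": 0.172, "y": -0.11, "z": 0, "twist": 0},
    {"x": 0.172, "y": -0.11, "z": 0, "twist": 0}
  ]
}}

```text
time: 2.5
tool_pos: [517.3, 234.5, 301.0]
tcp_rot: [-3.141, 0.001, 0.682]
contact_force: [-0.0, -0.1, 0.2]
grip_width: 91.9
finger_force: 0.0
```

Run:
```python
from h import *
c=cap('wrist','w1');print(np.round(c['eye']),c['rotation'],c['fx'],c['cx'],c['cy'],c['k1']);o=bot.get_obs();print(o['tool_pos'],o['tcp_rot'],o['joint_positions'])
```

```text
[573. 280. 434.] [ 2.86505641e+00  1.14604059e-03 -8.88126851e-01] 343.6623284043041 251.9170624538028 188.04882914282194 -0.06455140105127394
[517.17583161 233.6296141  301.19047207] [3.14157692e+00 1.39991545e-03 6.81302990e-01] [ 2.89550975e-01  3.90578618e-01  1.31397146e+00 -5.53897204e-04
  1.43833045e+00  1.17911781e+00]
```

View pics/w1.png

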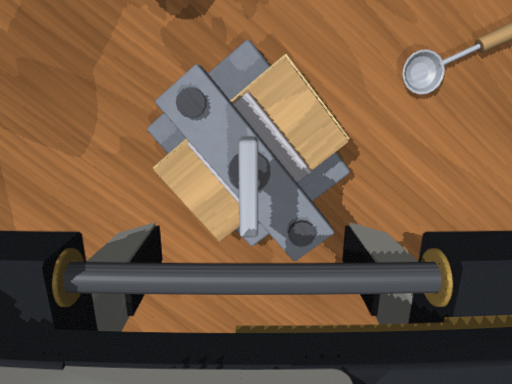

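The bar shows from (248,138) to (249,230), vertical in the image, so it lines up with the tool. Now the centre.

Run:
```python
from h import *
c=pickle.load(open('pics/w1.pkl','rb'))
a=onz(c,248,138,197);b=onz(c,248.7,229,197);d=b-a
print(a,b,(a+b)/2,np.hypot(*d[:2]),np.degrees(np.arctan2(d[1],d[0]))+180)
k=(onz(c,192,102,138)+onz(c,302,232,138))/2;print(k)
y=.6818;D=k[:2]-[517.2,234.5];print(D@[np.cos(y),np.sin(y)],D@[np.sin(y),-np.cos(y)])
```

```text
[546.90648946 262.84605572 197.        ] [494.73819765 220.02792952 197.        ] [520.82234355 241.43699262 197.        ] 67.49016670552963 39.37809457064199
[519.23920062 239.36900007 138.        ]
4.6517192978265705 -2.495397443711026
```

{"name": "play_rows", "arguments": {
  "commands": [
    {"x": 0.002, "y": -0.001, "z": 0.01, "twist": 0},
    {"x": 0.004, "y": -0.0025, "z": 0.03, "twist": 0},
    {"x": 0.004, "y": -0.0025, "z": 0.05, "twist": 0},
    {"x": 0.004, "y": -0.0025, "z": 0.07, "twist": 0},
    {"x": 0.004, "y": -0.0025, "z": 0.09, "twist": 0},
    {"x": 0.004, "y": -0.0025, "z": 0.105, "twist": 0},
    {"x": 0.004, "y": -0.0025, "z": 0.11, "twist": 0},
    {"x": 0.004, "y": -0.0025, "z": 0.11, "twist": 0}
  ]
}}

```text
time: 3.35
tool_pos: [518.7, 237.5, 191.0]
tcp_rot: [-3.141, 0.002, 0.68]
contact_force: [-0.2, 0.5, 0.9]
grip_width: 91.8
finger_force: 0.0
```

{"name": "play_rows", "arguments": {
  "commands": [
    {"x": 0, "y": 0, "z": 0, "twist": 0},
    {"x": 0, "y": 0, "z": 0, "twist": 0},
    {"x": 0, "y": 0, "z": 0, "twist": 0},
    {"x": 0, "y": 0, "z": 0, "twist": 0},
    {"x": 0, "y": 0, "z": 0, "twist": 0},
    {"x": 0, "y": 0, "z": 0, "twist": 0},
    {"x": 0, "y": 0, "z": 0, "twist": 0},
    {"x": 0, "y": 0, "z": 0, "twist": 0}
  ],
  "jaw": 1
}}

```text
time: 4.15
tool_pos: [519.0, 238.5, 191.7]
tcp_rot: [3.142, 0.0, 0.681]
contact_force: [-0.4, 0.2, -0.2]
grip_width: 32.3
finger_force: 0.0
```

Run:
```python
from h import *
c=cap('scene','s1');o=bot.get_obs();print({k:np.round(v,3) for k,v in o.items()})
cv2.imwrite('pics/c1.png',cv2.resize(c['pixels'][160:380,240:420,::-1],None,fx=2.7,fy=2.7,interpolation=2))
```

```text
{'time': np.float64(4.2), 'joint_positions': array([ 0.297,  0.478,  1.484, -0.   ,  1.18 ,  1.187]), 'dq': array([-0.001,  0.001,  0.001, -0.   , -0.001, -0.001]), 'tau': array([ 4.0000e-03, -4.9020e+01, -2.3412e+01,  5.9000e-02, -6.1000e-02,
        0.0000e+00]), 'tool_pos': array([519.004, 238.439, 191.615]), 'tcp_rot': array([3.142, 0.   , 0.681]), 'contact_force': array([-0.096, -0.275, -0.289]), 'moment': array([-0.005, -0.026,  0.015]), 'finger_force': np.float64(0.0), 'grip_width': np.float64(28.686)}
```

View pics/c1.png

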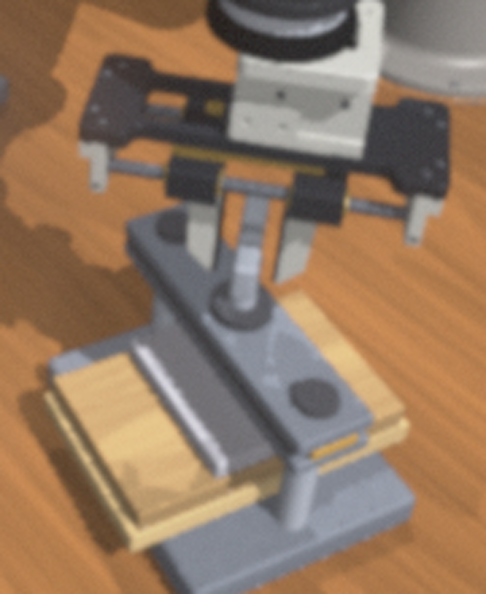

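The fingers stand on both sides of the bar and are still closing. The brass tab at (335,447) in the crop is visible and flush. I'll finish closing.

{"name": "play_rows", "arguments": {
  "commands": [
    {"x": 0, "y": 0, "z": 0, "twist": 0},
    {"x": 0, "y": 0, "z": 0, "twist": 0},
    {"x": 0, "y": 0, "z": 0, "twist": 0},
    {"x": 0, "y": 0, "z": 0, "twist": 0},
    {"x": 0, "y": 0, "z": 0, "twist": 0},
    {"x": 0, "y": 0, "z": 0, "twist": 0},
    {"x": 0, "y": 0, "z": 0, "twist": 0},
    {"x": 0, "y": 0, "z": 0, "twist": 0}
  ]
}}

```text
time: 5.0
tool_pos: [518.5, 239.0, 191.6]
tcp_rot: [-3.14, 0.0, 0.681]
contact_force: [-2.9, 4.8, 0.1]
grip_width: 14.6
finger_force: 30.0
```

{"name": "play_rows", "arguments": {
  "commands": [
    {"x": 0, "y": 0, "z": 0, "twist": 4},
    {"x": 0, "y": 0, "z": 0, "twist": 8},
    {"x": 0, "y": 0, "z": 0, "twist": 12},
    {"x": 0, "y": 0, "z": 0, "twist": 16},
    {"x": 0, "y": 0, "z": 0, "twist": 20},
    {"x": 0, "y": 0, "z": 0, "twist": 24},
    {"x": 0, "y": 0, "z": 0, "twist": 28},
    {"x": 0, "y": 0, "z": 0, "twist": 32}
  ]
}}

```text
time: 5.8
tool_pos: [518.4, 239.1, 191.6]
tcp_rot: [-3.141, 0.001, 0.12]
contact_force: [-3.2, 4.9, -0.5]
grip_width: 14.6
finger_force: 30.0
```

```bash
cat > tab.py <<'E'
from h import *
import sys
c=cap('scene',sys.argv[1]);o=bot.get_obs();print({k:np.round(o[k],3) for k in('time','tool_pos','tcp_rot','contact_force','moment','grip_width','finger_force')})
p=pickle.load(open('pics/s1.pkl','rb'))
for q in(p,c):
    h=cv2.cvtColor(q['pixels'],cv2.COLOR_RGB2HSV)[305:345,345:395]
    m=(h[:,:,0]>15)&(h[:,:,0]<26)&(h[:,:,1]>160)&(h[:,:,2]>120)
    v,u=np.nonzero(m);print('brass',m.sum(),u.mean()+345,v.mean()+305,u.max()+345,v.max()+305)
cv2.imwrite(f'pics/c{sys.argv[1]}.png',cv2.resize(c['pixels'][160:380,240:420,::-1],None,fx=2.7,fy=2.7,interpolation=2))
E
python3 tab.py s2
```

```text
{'time': np.float64(5.85), 'tool_pos': array([518.463, 239.076, 191.593]), 'tcp_rot': array([-3.141e+00,  1.000e-03,  1.160e-01]), 'contact_force': array([-2.312,  4.138,  0.776]), 'moment': array([0.832, 0.568, 0.144]), 'grip_width': np.float64(14.634), 'finger_force': np.float64(30.032)}tab.py:8: RuntimeWarning: Mean of empty slice.
  v,u=np.nonzero(m);print('brass',m.sum(),u.mean()+345,v.mean()+305,u.max()+345,v.max()+305)
  ret = ret.dtype.type(ret / rcount)
Traceback (most recent call last):
  File "tab.py", line 8, in <module>
    v,u=np.nonzero(m);print('brass',m.sum(),u.mean()+345,v.mean()+305,u.max()+345,v.max()+305)
                                                                      ~~~~~^^
ValueError: zero-size array to reduction operation maximum which has no identity
```

```bash
python3 - <<'E'
import re
s=open('tab.py').read();a=s.index('for q in');b=s.index('cv2.imwrite')
s=s[:a]+"""d=cv2.absdiff(p['pixels'],c['pixels']).max(2)[310:350,345:395]
print('changed',(d>40).sum()); print(cv2.cvtColor(p['pixels'],cv2.COLOR_RGB2HSV)[325,360:372].tolist())
"""+s[b:]
open('tab.py','w').write(s)
E
python3 tab.py s3
```

```text
{'time': np.float64(5.9), 'tool_pos': array([518.471, 239.074, 191.614]), 'tcp_rot': array([-3.141e+00,  1.000e-03,  1.210e-01]), 'contact_force': array([-2.958,  4.352,  0.53 ]), 'moment': array([0.826, 0.649, 0.043]), 'grip_width': np.float64(14.663), 'finger_force': np.float64(30.018)}
changed 0
[[18, 91, 183], [18, 115, 191], [18, 128, 197], [19, 130, 200], [19, 133, 196], [18, 128, 192], [19, 120, 185], [17, 102, 177], [17, 78, 166], [15, 49, 155], [12, 23, 146], [12, 9, 137]]
```

No change at the tab yet; I estimate the screw at about 1.25 rad. I'll go on in small steps.

{"name": "play_rows", "arguments": {
  "commands": [
    {"x": 0, "y": 0, "z": 0, "twist": 2},
    {"x": 0, "y": 0, "z": 0, "twist": 4},
    {"x": 0, "y": 0, "z": 0, "twist": 6},
    {"x": 0, "y": 0, "z": 0, "twist": 8},
    {"x": 0, "y": 0, "z": 0, "twist": 9},
    {"x": 0, "y": 0, "z": 0, "twist": 9},
    {"x": 0, "y": 0, "z": 0, "twist": 9},
    {"x": 0, "y": 0, "z": 0, "twist": 9}
  ]
}}

```text
time: 6.7
tool_pos: [518.5, 239.1, 191.6]
tcp_rot: [-3.141, 0.001, -0.034]
contact_force: [-3.2, 5.3, -0.1]
grip_width: 14.4
finger_force: 30.0
```

```bash
python3 tab.py s4
```

```text
{'time': np.float64(6.75), 'tool_pos': array([518.466, 239.104, 191.586]), 'tcp_rot': array([-3.141e+00,  1.000e-03, -3.400e-02]), 'contact_force': array([-2.789,  4.782,  0.184]), 'moment': array([0.935, 0.57 , 0.135]), 'grip_width': np.float64(14.642), 'finger_force': np.float64(30.028)}
changed 0
[[18, 91, 183], [18, 115, 191], [18, 128, 197], [19, 130, 200], [19, 133, 196], [18, 128, 192], [19, 120, 185], [17, 102, 177], [17, 78, 166], [15, 49, 155], [12, 23, 146], [12, 9, 137]]
```

{"name": "play_rows", "arguments": {
  "commands": [
    {"x": 0, "y": 0, "z": 0, "twist": 2},
    {"x": 0, "y": 0, "z": 0, "twist": 4},
    {"x": 0, "y": 0, "z": 0, "twist": 5},
    {"x": 0, "y": 0, "z": 0, "twist": 5},
    {"x": 0, "y": 0, "z": 0, "twist": 5},
    {"x": 0, "y": 0, "z": 0, "twist": 5},
    {"x": 0, "y": 0, "z": 0, "twist": 5},
    {"x": 0, "y": 0, "z": 0, "twist": 5}
  ]
}}

```text
time: 7.55
tool_pos: [518.5, 239.1, 191.6]
tcp_rot: [-3.141, 0.001, -0.121]
contact_force: [-3.8, 4.7, 0.8]
grip_width: 14.6
finger_force: 30.0
```

```bash
python3 tab.py s5
```

```text
{'time': np.float64(7.6), 'tool_pos': array([518.47 , 239.115, 191.6  ]), 'tcp_rot': array([-3.141e+00,  1.000e-03, -1.210e-01]), 'contact_force': array([-3.331,  4.427,  0.505]), 'moment': array([0.813, 0.564, 0.192]), 'grip_width': np.float64(14.945), 'finger_force': np.float64(30.031)}
changed 0
[[18, 91, 183], [18, 115, 191], [18, 128, 197], [19, 130, 200], [19, 133, 196], [18, 128, 192], [19, 120, 185], [17, 102, 177], [17, 78, 166], [15, 49, 155], [12, 23, 146], [12, 9, 137]]
```

View pics/cs5.png

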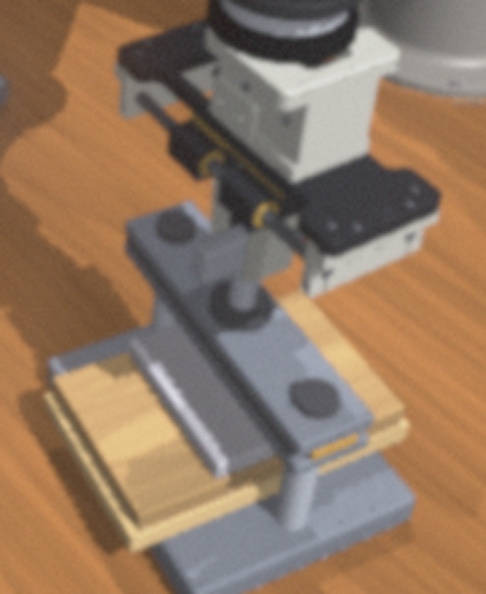

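The gripper has turned with the bar, and the tab at (335,447) in the crop is still flush. I'll continue 3° at a time.

{"name": "play_rows", "arguments": {
  "commands": [
    {"x": 0, "y": 0, "z": 0, "twist": 1.5},
    {"x": 0, "y": 0, "z": 0, "twist": 3},
    {"x": 0, "y": 0, "z": 0, "twist": 3},
    {"x": 0, "y": 0, "z": 0, "twist": 3},
    {"x": 0, "y": 0, "z": 0, "twist": 3},
    {"x": 0, "y": 0, "z": 0, "twist": 3},
    {"x": 0, "y": 0, "z": 0, "twist": 3},
    {"x": 0, "y": 0, "z": 0, "twist": 3}
  ]
}}

```text
time: 8.4
tool_pos: [518.5, 239.1, 191.6]
tcp_rot: [-3.141, 0.001, -0.174]
contact_force: [-2.5, 5.4, 0.3]
grip_width: 14.3
finger_force: 30.0
```

```bash
python3 tab.py s6|head -2
```

```text
{'time': np.float64(8.45), 'tool_pos': array([518.475, 239.136, 191.639]), 'tcp_rot': array([-3.141e+00,  1.000e-03, -1.740e-01]), 'contact_force': array([-3.555,  5.295,  0.095]), 'moment': array([0.837, 0.51 , 0.123]), 'grip_width': np.float64(14.187), 'finger_force': np.float64(30.023)}
changed 0
```

{"name": "play_rows", "arguments": {
  "commands": [
    {"x": 0, "y": 0, "z": 0, "twist": 1.5},
    {"x": 0, "y": 0, "z": 0, "twist": 3},
    {"x": 0, "y": 0, "z": 0, "twist": 3},
    {"x": 0, "y": 0, "z": 0, "twist": 3},
    {"x": 0, "y": 0, "z": 0, "twist": 3},
    {"x": 0, "y": 0, "z": 0, "twist": 3},
    {"x": 0, "y": 0, "z": 0, "twist": 3},
    {"x": 0, "y": 0, "z": 0, "twist": 3}
  ]
}}

```text
time: 9.25
tool_pos: [518.5, 239.1, 191.6]
tcp_rot: [-3.141, 0.001, -0.226]
contact_force: [-2.0, 5.1, 0.4]
grip_width: 14.2
finger_force: 30.0
```

```bash
python3 tab.py s7|head -2
```

```text
{'time': np.float64(9.3), 'tool_pos': array([518.475, 239.122, 191.624]), 'tcp_rot': array([-3.141e+00,  1.000e-03, -2.260e-01]), 'contact_force': array([-3.171,  4.642,  0.674]), 'moment': array([0.858, 0.593, 0.134]), 'grip_width': np.float64(14.318), 'finger_force': np.float64(30.02)}
changed 0
```

Run:
```python
from h import *
c=cap('top','t1');p=pickle.load(open('pics/t0.pkl','rb'));s=pickle.load(open('pics/s7.pkl','rb'))
f=lambda q:cv2.resize(q['pixels'][120:240,100:240,::-1],None,fx=2.8,fy=2.8,interpolation=2)
cv2.imwrite('pics/cmp.png',np.hstack([f(p),f(c)]))
```

```text
(no output)
```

View pics/cmp.png

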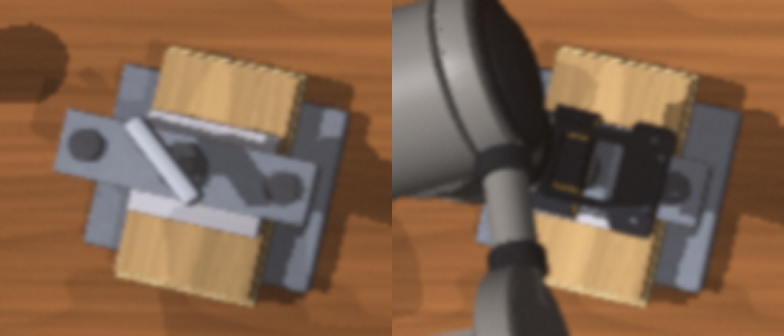

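The right end shows no tab either, so it hasn't popped. The total turn is 0.907 rad, which is within the possible range. I continue.

{"name": "play_rows", "arguments": {
  "commands": [
    {"x": 0, "y": 0, "z": 0, "twist": 1.5},
    {"x": 0, "y": 0, "z": 0, "twist": 3},
    {"x": 0, "y": 0, "z": 0, "twist": 3},
    {"x": 0, "y": 0, "z": 0, "twist": 3},
    {"x": 0, "y": 0, "z": 0, "twist": 3},
    {"x": 0, "y": 0, "z": 0, "twist": 3},
    {"x": 0, "y": 0, "z": 0, "twist": 3},
    {"x": 0, "y": 0, "z": 0, "twist": 3}
  ]
}}

```text
time: 10.15
tool_pos: [518.5, 239.1, 191.6]
tcp_rot: [-3.141, 0.001, -0.279]
contact_force: [-4.1, 4.9, 0.3]
grip_width: 14.5
finger_force: 30.0
```

```bash
python3 tab.py s8|head -2
```

```text
{'time': np.float64(10.2), 'tool_pos': array([518.493, 239.138, 191.63 ]), 'tcp_rot': array([-3.141e+00,  1.000e-03, -2.790e-01]), 'contact_force': array([-2.894,  5.005,  0.318]), 'moment': array([0.832, 0.58 , 0.121]), 'grip_width': np.float64(14.381), 'finger_force': np.float64(30.018)}
changed 0
```

Run:
```python
from h import *
c=cap('wrist','w2')
```

```text
(no output)
```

View pics/w2.png

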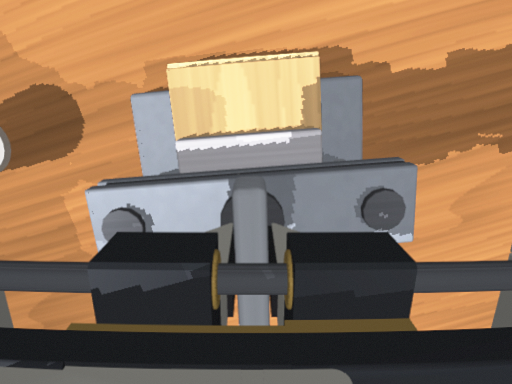

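The bar at (250,180)–(256,320) lags the tool by only about 2°, so it is turning. It is now nearly square to the bridge, so the screw is near 1.55 rad. The pop should be close.

{"name": "play_rows", "arguments": {
  "commands": [
    {"x": 0, "y": 0, "z": 0, "twist": 1.5},
    {"x": 0, "y": 0, "z": 0, "twist": 3},
    {"x": 0, "y": 0, "z": 0, "twist": 3},
    {"x": 0, "y": 0, "z": 0, "twist": 3},
    {"x": 0, "y": 0, "z": 0, "twist": 3},
    {"x": 0, "y": 0, "z": 0, "twist": 3},
    {"x": 0, "y": 0, "z": 0, "twist": 3},
    {"x": 0, "y": 0, "z": 0, "twist": 3}
  ]
}}

```text
time: 11.05
tool_pos: [518.5, 239.1, 191.6]
tcp_rot: [-3.141, 0.001, -0.331]
contact_force: [-3.3, 5.8, 0.4]
grip_width: 14.4
finger_force: 30.0
```

```bash
python3 tab.py s9|head -2
```

```text
{'time': np.float64(11.1), 'tool_pos': array([518.482, 239.112, 191.599]), 'tcp_rot': array([-3.141e+00,  1.000e-03, -3.310e-01]), 'contact_force': array([-3.759,  4.555,  0.72 ]), 'moment': array([0.885, 0.558, 0.074]), 'grip_width': np.float64(14.659), 'finger_force': np.float64(30.014)}
changed 261
```

Tab region changed: it popped. Now release and retreat.

{"name": "play_rows", "arguments": {
  "commands": [
    {"x": 0, "y": 0, "z": 0, "twist": 0},
    {"x": 0, "y": 0, "z": 0, "twist": 0},
    {"x": 0, "y": 0, "z": 0, "twist": 0},
    {"x": 0, "y": 0, "z": 0, "twist": 0},
    {"x": 0, "y": 0, "z": 0, "twist": 0},
    {"x": 0, "y": 0, "z": 0, "twist": 0},
    {"x": 0, "y": 0, "z": 0, "twist": 0},
    {"x": 0, "y": 0, "z": 0, "twist": 0}
  ],
  "jaw": 0
}}

```text
time: 11.9
tool_pos: [519.0, 238.4, 191.7]
tcp_rot: [3.141, -0.0, -0.332]
contact_force: [0.3, 0.0, 0.3]
grip_width: 73.6
finger_force: 0.0
```

{"name": "play_rows", "arguments": {
  "commands": [
    {"x": 0, "y": 0, "z": -0.005, "twist": 0},
    {"x": 0, "y": 0, "z": -0.02, "twist": 0},
    {"x": 0, "y": 0, "z": -0.04, "twist": 0},
    {"x": 0, "y": 0, "z": -0.06, "twist": 0},
    {"x": 0, "y": 0, "z": -0.08, "twist": 0},
    {"x": 0, "y": 0, "z": -0.1, "twist": 0},
    {"x": 0, "y": 0, "z": -0.11, "twist": 0},
    {"x": 0, "y": 0, "z": -0.11, "twist": 0}
  ]
}}

```text
time: 12.7
tool_pos: [519.5, 238.6, 303.2]
tcp_rot: [-3.14, -0.003, -0.331]
contact_force: [-0.6, -0.6, 0.7]
grip_width: 91.7
finger_force: 0.0
```

```bash
python3 tab.py s10|head -2
```

```text
{'time': np.float64(12.75), 'tool_pos': array([519.068, 238.458, 301.849]), 'tcp_rot': array([-3.141e+00, -1.000e-03, -3.310e-01]), 'contact_force': array([ 0.622, -0.278, -1.219]), 'moment': array([ 0.054,  0.02 , -0.043]), 'grip_width': np.float64(91.832), 'finger_force': np.float64(0.0)}
changed 264
```

View pics/cs10.png

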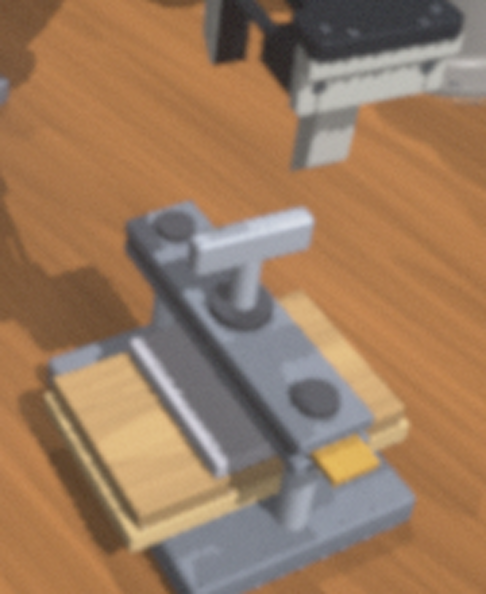

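The brass tab at (345,458) in the crop stands fully out. The gripper is clear above the bar at (252,237).

```bash
python3 -c "
from plant import bot
print(bot.close_job())"
```

```text
the job is handed in; nothing more can be done
None
```

I turned the loaded press's screw clockwise until the brass tab popped fully out, stopped at about 1.6 rad (estimated), let go and backed off; the empty press was not touched, and the job is handed in (no verdict was returned).

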